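# Strip the spent roll stand at the parcel counter

## Task

One of the two label-roll stands holds only a bare brown cardboard core. Pull the red end plug out of that core first and put it in the blue tray while the core is still on its post, then lift the core off and stand it upright on the tray floor beside the plug. Leave the full white roll and its red plug alone.

Things in the scene. Friction and masses are not known exactly. Their poses are not given: they have to be found in the camera images.
- cap_knob (a point): Red end plug of the spent roll, loose, 90 g, 67 mm tall: plug 40 mm dia x 15 mm hanging loosely in the core's bore, flange 54 mm dia x 6 mm lying on the core's top edge, round knob 28 mm dia x 46 mm above. Point: knob's centre, on the axis, 44 mm above the plug's underside, 23 mm above the flange; z up the axis. Lifts straight out without resistance, free after 15 mm; stands on its plug end.
- core_center (a point): Bare brown cardboard tube, loose, 60 g: 58 mm outside dia, 46 mm bore, 70 mm tall, upright on a fixed dark steel disc (92 mm dia, 12 mm thick) over a fixed post 28 mm dia whose top is 25 mm below the core's top. Point: on the axis, half-way up (35 mm above its lower edge); z along the axis. Must rise 45 mm straight up to clear the post.
- tray: The blue open tray, fixed: 250 mm long (its x axis) by 160 mm wide (its y axis), 35 mm high outside, walls and floor 5 mm thick. Origin at the centre of its underside, on the table; its inner floor is 5 mm above the origin. Empty at the start.
- full_cap_knob (a point): The knob centre of the other, identical red end plug, which sits on the full white label roll (92 mm in diameter, 70 mm tall, on an identical stand). Not to be disturbed.

How it is judged (in metres and radians):
On the way:
1. the spent roll's red end plug is down in the tray while the bare core is still in its place on the post (within 20 mm of its start) (x of cap_knob in the frame of tray between -0.12 and 0.12 m and y of cap_knob in the frame of tray between -0.075 and 0.075 m and z of cap_knob in the frame of tray below 0.062 m and distance of core_center from where it was at the start of the episode below 0.02 m), for 0.2 s.
At the end, for the whole second after the job is handed in: the spent roll's red plug is in the blue tray (knob centre within the walls, under 62 mm above the tray's underside), and the bare core stands on the tray floor beside it, upright within 10 degrees, its centre within the walls and under 52 mm above the tray's underside (x of cap_knob in the frame of tray between -0.12 and 0.12 m and y of cap_knob in the frame of tray between -0.075 and 0.075 m and z of cap_knob in the frame of tray below 0.062 m and x of core_center in the frame of tray between -0.12 and 0.12 m and y of core_center in the frame of tray between -0.075 and 0.075 m and z of core_center in the frame of tray below 0.052 m and angle between the z axis of core_center and the z axis of tray, either way round below 0.18 rad); the robot touches nothing.
It fails at once if the full roll's red plug is moved by more than 20 mm (plug or full roll disturbed) (distance of full_cap_knob from where it was at the start of the episode above 0.02 m).
It also fails if it takes over 61 s, if anything falls off the work surface, if the arm or the gripper's body presses on something with over 40 N, if the wrist force passes 120 N, or if a joint passes its speed limit or range.

## Robot

A 6-joint arm with a two-finger parallel gripper is mounted at the origin on the work surface. World frame = base frame: x ahead of the robot, y to its left, z up, the work surface at z = 0. Lengths are in mm, angles in degrees, forces in N, time in s.
With the tool pointing down it reaches from about 300 to 850 mm from the base axis. Payload 4.2 kg.
Tool frame: the origin (TCP) lies at the very end of the fingers, on their centre line; the grasp point (between the pads) lies 19 mm behind it; z points along the fingers, y is the line along which they close (so a half turn about z gives the same grasp; the last joint's range is limited). The gripper opens to 91 mm and grips with 3 to 60 N. Pads are 32 mm wide; open, the fingers measure 118 mm over their backs; the gripper's body (76 mm by 178 mm) begins 60 mm behind the grasp point.
Start: joints at [63.14, 18.312, 89.639, -0, 72.044, -1.146], TCP at [249.489, 518.074, 187.976] pointing down, gripper open.
Joint ranges: [-177.97, 177.97], [-48.28, 115.42], [12.27, 149.76], [-77.06, 257.06], [2.81, 150.46], [-146.56, 146.56]. Speed limits (degrees/s): [147.25, 147.25, 180, 180, 180, 180].

## Interface

Orientations are given as [roll, pitch, yaw] about the fixed x, y, z axes, in that order (R = Rz(yaw) Ry(pitch) Rx(roll)).
In Python, from workcell import * gives the robot as it stands.
- The arm moves only by the tool move_arm, never from a script. Its argument "motion" is a list of rows, each a list of 3 entries, a list of its own where there are three numbers: the finger opening in mm, from 0 to 91.2, then the shift along the world's x, y, z in units of 25 mm (1.0 is 25 mm), then the turn, a rotation vector about the world's x, y, z in units of 4 degrees (1.0 is 4 degrees). In form: [[grip, [x, y, z], [ax, ay, az]], ...]. A call has 1 to 20 rows; each row shifts and turns the commanded pose from where the row before left it; what a row does not reach is not made up. A row lasts 1/12 s, in which the tool goes at most 41.7 mm and 7.16 degrees, less where a joint would pass 70% of its speed; a pose out of reach is approached as far as the arm can. A call with a number of a shift or a turn outside -1 to 1 is refused whole. A call with a gripper value outside its range is refused whole. The fingers move at their own pace and stop on an object; "grip_force" is the grip in N (left out, the last holds). Time passes only in rows, so rows that do not move let the fingers close. It gives the time, the measured TCP pose, the force, the opening and the grip force at its end, in the units of the state.
- state(): the state, without advancing time (a new reading comes with each control period).
- grab_frame(name): name is "side" or "top" or "wrist"; returns the picture (400x640x3 uint8, blue, green, red); there is no depth.
- camera_info(name): a dict with "fx", "fy", "cx", "cy" (pixels), "rvec" (rotation vector, rad) and "tvec" (3), from world to camera coordinates, as OpenCV has them. Camera axes: x right, y down, z forward; pixel columns grow to the right and rows downward; lengths in mm; the calibration is good to about 2 mm. A picture is of the moment at which its call begins: read the wrist's pose just before it. camera_info takes no time and is no camera call; for the wrist camera it gives the pose at the moment of the call.
- job_done(): hands the job in; it is judged then, once.
The state is a dict: "time_s": time; "qpos": joint angles; "qvel": joint speeds; "effort": joint torques, N m; "ee_pos": TCP position; "ee_rot": TCP orientation; "force": force on the tool from outside, world axes, zero at the start; "torque": the same for the moment, N m; "gripper_width": finger opening in mm; "gripper_force": force on a finger pad.
Only numpy, scipy, OpenCV 4.12 (cv2) and the standard library are available. Lean on these libraries where they do the work, as an engineer would, in place of code of your own. Each camera call takes 0.05 s, during which the arm holds its last target. There are 200 camera calls.

## Working session

There is one attempt and no reset: what is moved stays moved. The work goes in short steps, Python scripts to look and compute and a tool call to move; the robot and the scene stay as the last step left them, time stands still between calls to the robot, and variables do not carry over. Pictures are saved under pics/ and viewed, at most 10 in all, crops included, and the job is handed in when it is done.

Besides the shell and the picture viewer there is one more tool, called after "Call:" by a JSON object that holds its "fn" and its "kwargs". move_arm: Moves the arm, as the interface text tells. Shifts and turns lie within -1 to 1; 1 stands for 25 mm of shift or 4 degrees of turn. Its arguments: {"type":"object","properties":{"motion":{"type":"array","items":{"type":"array"}},"grip_force":{"type":"number"}},"required":["motion"]}

```bash
mkdir -p pics; cat > h.py <<'E'
from workcell import *
import numpy as np, cv2
def cam(n):
    c=camera_info(n);K=np.array([[c['fx'],0,c['cx']],[0,c['fy'],c['cy']],[0,0,1.]])
    R=cv2.Rodrigues(np.array(c['rvec'],float))[0];t=np.array(c['tvec'],float).ravel();return K,R,t
def ray(C,p):
    K,R,t=C;d=R.T@np.linalg.inv(K)@np.array([p[0],p[1],1.]);return -R.T@t,d/np.linalg.norm(d)
def plane(C,p,z):
    o,d=ray(C,p);return o+d*(z-o[2])/d[2]
def tri(C1,p1,C2,p2):
    A=[];b=[]
    for C,p in((C1,p1),(C2,p2)):
        o,d=ray(C,p);M=np.eye(3)-np.outer(d,d);A.append(M);b.append(M@o)
    X=np.linalg.lstsq(np.vstack(A),np.hstack(b),rcond=None)[0]
    return X,[np.linalg.norm(A[i]@X-b[i]) for i in(0,1)]
def blobs(im,lo,hi,amin=60):
    h=cv2.cvtColor(im,cv2.COLOR_BGR2HSV)
    m=cv2.inRange(h,np.array(lo),np.array(hi))
    if lo[0]==0: m|=cv2.inRange(h,np.array((172,)+tuple(lo[1:])),np.array((180,)+tuple(hi[1:])))
    n,l,s,c=cv2.connectedComponentsWithStats(m)
    return [(c[i].round(1).tolist(),s[i].tolist()) for i in range(1,n) if s[i][4]>amin],m
E
python3 - <<'E'
from h import *
for n in('top','side'):
    im=grab_frame(n);cv2.imwrite(f'pics/{n}0.png',im)
    C=cam(n);print(n,ray(C,(320,200)),C[0][0,0])
    print('red',blobs(im,(0,120,60),(7,255,255))[0]);print('blue',blobs(im,(100,100,40),(130,255,255))[0]);print('brown',blobs(im,(8,60,60),(22,220,255))[0])
E
```

```text
top (array([ 419.61607287,   14.93399166, 1078.6059208 ]), array([ 0.14198002, -0.01379111, -0.98977345])) 442.5628164381227
red [([214.0, 188.3], [203, 177, 24, 24, 407]), ([304.0, 206.0], [292, 195, 25, 24, 428])]
blue [([620.8, 24.6], [617, 10, 9, 31, 177]), ([429.7, 215.2], [387, 158, 85, 115, 7204])]
brown [([192.0, 49.4], [142, 0, 102, 119, 6695]), ([244.4, 12.1], [237, 0, 15, 26, 256]), ([638.2, 14.6], [636, 0, 4, 40, 87]), ([457.5, 79.3], [411, 35, 98, 87, 4467]), ([62.1, 98.2], [0, 42, 121, 113, 11502]), ([309.8, 93.4], [290, 74, 41, 45, 797]), ([579.0, 124.0], [531, 77, 101, 92, 5701]), ([224.5, 196.2], [208, 178, 25, 28, 193]), ([74.2, 221.3], [61, 203, 29, 39, 883])]
side (array([448.47147043, 701.28105176, 565.48973119]), array([ 0.12883902, -0.82472205, -0.55066691])) 394.2537708453446
red [([323.1, 195.6], [317, 191, 13, 10, 95]), ([322.9, 212.8], [310, 201, 26, 23, 408]), ([282.1, 261.8], [274, 256, 17, 13, 176]), ([283.2, 282.3], [267, 268, 33, 28, 667])]
blue [([255.2, 42.1], [243, 38, 25, 9, 194]), ([413.9, 50.0], [401, 46, 27, 9, 219]), ([236.3, 114.9], [227, 112, 22, 7, 113]), ([340.7, 174.4], [289, 149, 102, 53, 3587])]
brown [([246.6, 16.7], [207, 0, 84, 36, 2217]), ([416.6, 20.7], [393, 1, 50, 41, 1648]), ([520.0, 23.5], [477, 0, 85, 48, 2764]), ([275.0, 90.2], [231, 58, 88, 66, 3903]), ([439.2, 90.8], [419, 63, 43, 59, 1956]), ([539.0, 104.9], [520, 82, 40, 46, 1208]), ([214.7, 143.4], [166, 116, 95, 59, 3823]), ([204.5, 209.0], [193, 203, 23, 14, 104]), ([196.1, 231.8], [189, 225, 20, 15, 96]), ([101.8, 325.3], [36, 263, 135, 121, 7688]), ([284.4, 306.8], [266, 281, 36, 45, 998]), ([603.1, 326.6], [592, 321, 22, 16, 154]), ([6.3, 390.6], [0, 383, 17, 17, 211])]
```

View pics/top0.png

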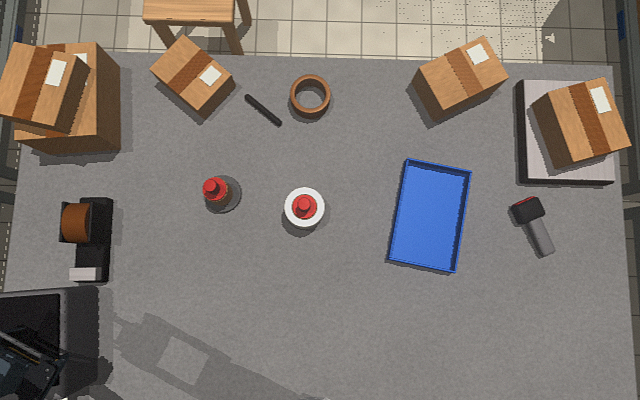

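View pics/side0.png

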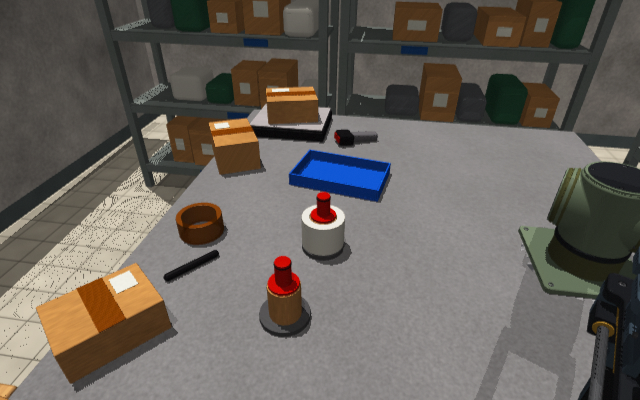

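The top view shows the spent core and plug near (213,187) on its stand (221,193), the full roll at (304,207) and the tray at (430,215). In the side view the spent knob's top face is at (282,262), the disc at (285,315) and the tray at (340,174).

```bash
python3 - <<'E'
from h import *
T=cv2.imread('pics/top0.png');S=cv2.imread('pics/side0.png');CT=cam('top');CS=cam('side')
cr=[cv2.resize(a,None,fx=8,fy=8,interpolation=cv2.INTER_NEAREST) for a in(T[168:218,195:245],S[250:340,255:315][:50,:])]
cv2.imwrite('pics/crop1.png',np.hstack(cr)[:,:800])
def bright(I,x0,y0,x1,y1):
    c=I[y0:y1,x0:x1].astype(int);r=(c[...,2]>90)&(c[...,1]<60)
    print(np.histogram(c[...,2][r],bins=8))
    return c,r
bright(T,198,172,230,205);bright(S,265,250,302,300)
# tray
for I,C,n in((T,CT,'top'),(S,CS,'side')):
    b,m=blobs(I,(100,100,40),(130,255,255),2000)
    n_,l,s,c=cv2.connectedComponentsWithStats(m);k=1+np.argmax(s[1:,4])
    cnt=max(cv2.findContours((l==k).astype(np.uint8),0,1)[0],key=cv2.contourArea)
    q=cv2.approxPolyDP(cv2.convexHull(cnt),4,True)[:,0];print(n,q.tolist())
    for p in q: print(p,plane(C,p,35).round(0),plane(C,p,0).round(0))
# stand guesses
print('disc top view',plane(CT,(222,193.5),12),'disc side',plane(CS,(285,315),12))
print('bluehs', [plane(CT,p,z).round(0).tolist() for p,z in(((304,207),70),((208,186),118),((303,203),118))])
E
```

```text
(array([30, 39,  7, 19, 36, 25, 46, 16]), array([ 92.   , 107.125, 122.25 , 137.375, 152.5  , 167.625, 182.75 ,
       197.875, 213.   ]))
(array([ 95,  27,  13,  27,  11,  21,  44, 289]), array([ 91., 106., 121., 136., 151., 166., 181., 196., 211.]))
top [[407, 158], [471, 171], [455, 272], [387, 259]]
[407 158] [ 677. -208.   35.] [ 686. -215.    0.]
[471 171] [ 649. -362.   35.] [ 657. -375.    0.]
[455 272] [ 408. -318.   35.] [ 408. -330.   -0.]
[387 259] [ 434. -160.   35.] [ 434. -165.    0.]
side [[289, 173], [309, 149], [390, 163], [377, 201], [290, 184]]
[289 173] [ 677. -210.   35.] [ 692. -271.    0.]
[309 149] [ 650. -365.   35.] [ 664. -435.    0.]
[390 163] [ 406. -317.   35.] [ 403. -385.    0.]
[377 201] [ 435. -113.   35.] [ 434. -166.    0.]
[290 184] [ 661. -154.   35.] [ 675. -211.    0.]
disc top view [582.37020547 239.0847756   12.        ] disc side [579.99285178 247.07874427  12.        ]
bluehs [[547.0, 37.0, 70.0], [582.0, 248.0, 118.0], [550.0, 39.0, 118.0]]
```

View pics/crop1.png

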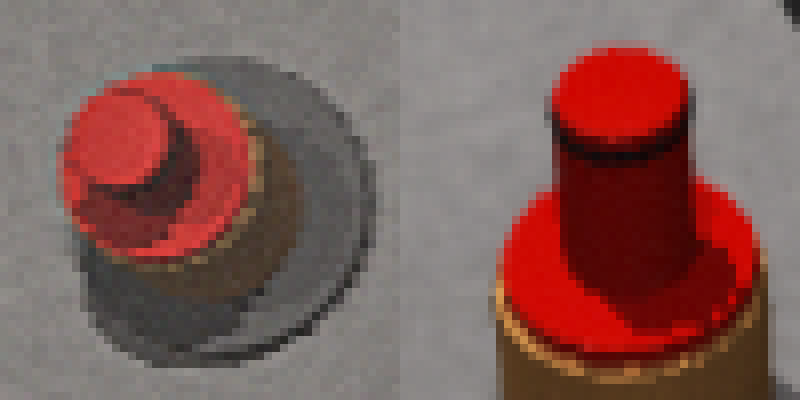

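The crop shows the knob's top face at about (209.1,184.8) in the top view and (282.1,261.2) in the side view. The flange centre is at (213.9,188.4) top and (283.4,281.5) side.

```bash
python3 - <<'E'
from h import *
CT=cam('top');CS=cam('side')
print('knobtop',tri(CT,(209.1,184.8),CS,(282.1,261.2)))
print('flange',tri(CT,(213.9,188.4),CS,(283.4,281.5)))
print('trayrim',[tri(CT,a,CS,b)[0].round(1).tolist() for a,b in(((407,158),(289,173)),((471,171),(309,149)),((455,272),(390,163)))])
print('fullknob top',plane(CT,(302.5,202.5),134),plane(CS,(323.1,195.6),134), tri(CT,(302.5,202.5),CS,(323.1,195.6)))
s=state();print(s['ee_pos'],s['ee_rot'],s['gripper_width'],s['time_s'])
E
```

```text
knobtop (array([581.38490375, 242.15687099, 134.43052482]), [np.float64(0.5856288590706785), np.float64(0.5856288590705011)])
flange (array([581.29847278, 241.81016756,  88.84707841]), [np.float64(0.5344506653862665), np.float64(0.5344506653868613)])
trayrim [[676.6, -207.3, 36.9], [649.4, -361.5, 36.7], [406.9, -318.6, 34.4]]
fullknob top [548.69435911  39.3277055  134.        ] [545.83055208  38.02316016 134.        ] (array([547.10429472,  39.21695932, 134.92188584]), [np.float64(1.4529168601592044), np.float64(1.4529168601597684)])
[249.24926554 517.6323277  187.21446231] [-1.79911710e+02 -1.60373320e-03  1.54287139e+02] 91.38112061369162 0.1
```

Call:
{"fn": "move_arm", "kwargs": {"motion": [[91,[0.66,-0.55,0.04],[0,0,0]],[91,[0.66,-0.55,0.04],[0,0,0]],[91,[0.66,-0.55,0.04],[0,0,0]],[91,[0.66,-0.55,0.04],[0,0,0]],[91,[0.66,-0.55,0.04],[0,0,0]],[91,[0.66,-0.55,0.04],[0,0,0]],[91,[0.66,-0.55,0.04],[0,0,0]],[91,[0.66,-0.55,0.04],[0,0,0]],[91,[0.66,-0.55,0.04],[0,0,0]],[91,[0.66,-0.55,0.04],[0,0,0]],[91,[0.66,-0.55,0.04],[0,0,0]],[91,[0.66,-0.55,0.04],[0,0,0]],[91,[0.66,-0.55,0.04],[0,0,0]],[91,[0.66,-0.55,0.04],[0,0,0]],[91,[0.66,-0.55,0.04],[0,0,0]],[91,[0.66,-0.55,0.04],[0,0,0]],[91,[0.66,-0.55,0.04],[0,0,0]],[91,[0.66,-0.55,0],[0,0,0]],[91,[0.66,-0.55,0],[0,0,0]],[91,[0.66,-0.55,0],[0,0,0]]], "grip_force": 12}}

```text
time_s: 1.77
ee_pos: [580.0, 242.2, 204.4]
ee_rot: [-180.0, -0.0, 154.3]
force: [-0.2, -0.1, 0.3]
gripper_width: 91.1
gripper_force: 0.0
```

Call:
{"fn": "move_arm", "kwargs": {"motion": [[91,[0,0,0],[0,0,0]],[91,[0,0,0],[0,0,0]],[91,[0,0,0],[0,0,0]]]}}

```text
time_s: 2.02
ee_pos: [578.8, 243.3, 204.5]
ee_rot: [-180.0, -0.1, 154.3]
force: [-0.9, -0.4, 0.2]
gripper_width: 91.0
gripper_force: 0.0
```

```bash
python3 - <<'E'
from h import *
C=cam('wrist');im=grab_frame('wrist');cv2.imwrite('pics/w1.png',im)
s=state();print(s['ee_pos'],s['ee_rot'],s['time_s'],s['force'])
K,R,t=C
for P in((581.4,242,134.4),(581.4,242,88)):
    v=K@(R@np.array(P)+t);print(v[:2]/v[2])
print(blobs(im,(0,120,60),(7,255,255))[0])
E
```

```text
[578.64578011 243.58751268 204.71671355] [-1.79982176e+02 -5.86465941e-02  1.54317752e+02] 2.0667 [-0.92453837 -0.85465203 -0.44596048]
[317.12481322 203.18165156]
[317.27699945 190.79787065]
[([318.5, 191.1], [295, 168, 48, 49, 1708]), ([154.1, 234.0], [131, 216, 46, 36, 1280]), ([128.3, 247.8], [117, 243, 24, 9, 160])]
```

View pics/w1.png

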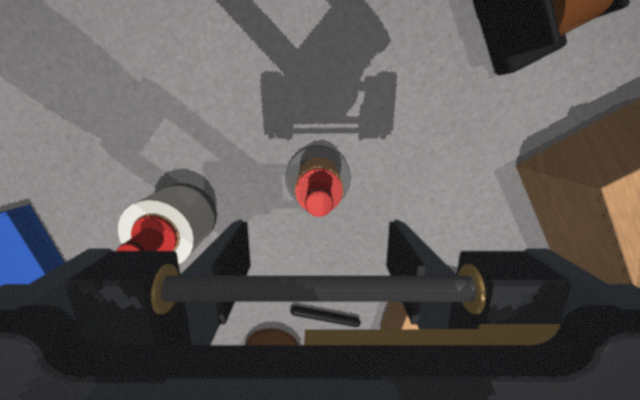

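The wrist view shows the knob's top at (319,204), against a predicted (317,203). The position holds, so I descend and grasp.

Call:
{"fn": "move_arm", "kwargs": {"motion": [[91,[0.1,-0.06,-0.3],[0,0,0]],[91,[0,0,-0.5],[0,0,0]],[91,[0,0,-0.5],[0,0,0]],[91,[0,0,-0.5],[0,0,0]],[91,[0,0,-0.5],[0,0,0]],[91,[0,0,-0.5],[0,0,0]],[91,[0,0,-0.5],[0,0,0]],[91,[0,0,-0.5],[0,0,0]],[91,[0,0,-0.35],[0,0,0]],[91,[0,0,-0.1],[0,0,0]],[91,[0,0,0],[0,0,0]],[91,[0,0,0],[0,0,0]]]}}

```text
time_s: 3.07
ee_pos: [582.2, 241.9, 99.1]
ee_rot: [180.0, 0.0, 154.3]
force: [1.0, -0.5, 1.3]
gripper_width: 91.1
gripper_force: 0.0
```

Call:
{"fn": "move_arm", "kwargs": {"motion": [[22,[0,0,0],[0,0,0]],[22,[0,0,0],[0,0,0]],[22,[0,0,0],[0,0,0]],[22,[0,0,0],[0,0,0]],[22,[0,0,0],[0,0,0]],[22,[0,0,0],[0,0,0]],[22,[0,0,0],[0,0,0]],[22,[0,0,0],[0,0,0]],[22,[0,0,0],[0,0,0]],[22,[0,0,0],[0,0,0]],[22,[0,0,0],[0,0,0]],[22,[0,0,0],[0,0,0]]]}}

```text
time_s: 4.07
ee_pos: [582.0, 241.7, 98.7]
ee_rot: [180.0, 0.0, 154.3]
force: [0.5, -0.4, -0.1]
gripper_width: 27.3
gripper_force: 12.0
```

Call:
{"fn": "move_arm", "kwargs": {"motion": [[22,[0,0,0.1],[0,0,0]],[22,[0,0,0.2],[0,0,0]],[22,[0,0,0.3],[0,0,0]],[22,[0,0,0.3],[0,0,0]],[22,[0,0,0.4],[0,0,0]],[22,[0,0,0.5],[0,0,0]],[22,[0,0,0.5],[0,0,0]],[22,[0,0,0.5],[0,0,0]],[22,[0,0,0.5],[0,0,0]],[22,[0,0,0.5],[0,0,0]],[22,[0,0,0.5],[0,0,0]],[22,[0,0,0.3],[0,0,0]],[22,[0,0,0.2],[0,0,0]],[22,[0,0,0],[0,0,0]],[22,[0,0,0],[0,0,0]]]}}

```text
time_s: 5.32
ee_pos: [581.9, 241.5, 218.7]
ee_rot: [-180.0, -0.0, 154.3]
force: [-0.3, 0.4, -1.8]
gripper_width: 27.0
gripper_force: 12.0
```

```bash
python3 - <<'E'
from h import *
im=grab_frame('side');s=state();print(s['ee_pos'],s['gripper_width'],s['gripper_force'],s['time_s'])
cv2.imwrite('pics/s2.png',im[120:380,180:420].repeat(2,0).repeat(2,1))
E
```

```text
[581.6341313  241.42383099 218.13491648] 27.176666566333164 11.997178047895432 5.3667
```

View pics/s2.png

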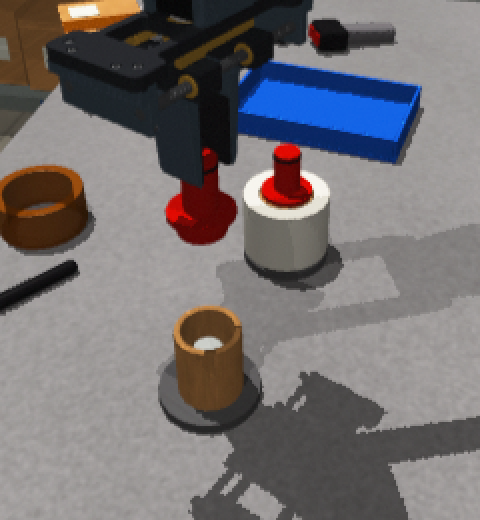

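The side view (2x crop) shows the plug held clear of the core at crop (200,200), and the core standing undisturbed at (208,360). Now I carry it over the tray.

Call:
{"fn": "move_arm", "kwargs": {"motion": [[22,[0.03,-0.5,0],[0,0,0]],[22,[0.03,-1,0],[0,0,0]],[22,[0.03,-1,0],[0,0,0]],[22,[0.03,-1,0],[0,0,0]],[22,[0.03,-1,0],[0,0,0]],[22,[0.03,-1,0],[0,0,0]],[22,[0.03,-1,0],[0,0,0]],[22,[0.03,-1,0],[0,0,0]],[22,[0.03,-1,0],[0,0,0]],[22,[0.03,-1,0],[0,0,0]],[22,[0.03,-1,0],[0,0,0]],[22,[0.03,-1,0],[0,0,0]],[22,[0.03,-1,0],[0,0,0]],[22,[0.03,-1,0],[0,0,0]],[22,[0.03,-1,0],[0,0,0]],[22,[0.03,-1,0],[0,0,0]],[22,[0.03,-1,0],[0,0,0]],[22,[0.03,-1,0],[0,0,0]],[22,[0.03,-1,0],[0,0,0]],[22,[0.03,-0.7,0],[0,0,0]]]}}

```text
time_s: 7.03
ee_pos: [595.9, -241.3, 217.8]
ee_rot: [-179.9, -0.1, 154.2]
force: [-0.8, -0.7, -1.0]
gripper_width: 27.2
gripper_force: 12.0
```

Call:
{"fn": "move_arm", "kwargs": {"motion": [[22,[0,-0.7,0],[0,0,0]],[22,[0,-0.45,0],[0,0,0]],[22,[0,-0.2,0],[0,0,0]],[22,[0,0,0],[0,0,0]],[22,[0,0,0],[0,0,0]],[22,[0,0,0],[0,0,0]]]}}

```text
time_s: 7.53
ee_pos: [597.1, -271.1, 218.8]
ee_rot: [180.0, -0.0, 154.3]
force: [0.1, 1.2, -0.8]
gripper_width: 27.3
gripper_force: 12.0
```

Call:
{"fn": "move_arm", "kwargs": {"motion": [[22,[0,0,-0.4],[0,0,0]],[22,[0,0,-0.7],[0,0,0]],[22,[0,0,-0.7],[0,0,0]],[22,[0,0,-0.7],[0,0,0]],[22,[0,0,-0.7],[0,0,0]],[22,[0,0,-0.7],[0,0,0]],[22,[0,0,-0.7],[0,0,0]],[22,[0,0,-0.7],[0,0,0]],[22,[0,0,-0.7],[0,0,0]],[22,[0,0,-0.5],[0,0,0]],[22,[0,0,-0.3],[0,0,0]],[22,[0,0,-0.2],[0,0,0]],[22,[0,0,-0.1],[0,0,0]],[22,[0,0,-0.06],[0,0,0]],[22,[0,0,0],[0,0,0]],[22,[0,0,0],[0,0,0]]]}}

```text
time_s: 8.87
ee_pos: [597.5, -272.4, 40.5]
ee_rot: [180.0, 0.1, 154.3]
force: [-0.1, -0.9, -1.0]
gripper_width: 27.1
gripper_force: 12.0
```

Call:
{"fn": "move_arm", "kwargs": {"motion": [[22,[0,0,-0.04],[0,0,0]],[22,[0,0,-0.04],[0,0,0]],[22,[0,0,0],[0,0,0]],[22,[0,0,0],[0,0,0]]]}}

```text
time_s: 9.2
ee_pos: [597.0, -272.2, 37.8]
ee_rot: [180.0, 0.0, 154.3]
force: [-0.4, 0.6, -1.4]
gripper_width: 27.5
gripper_force: 12.0
```

Call:
{"fn": "move_arm", "kwargs": {"motion": [[22,[0,0,-0.04],[0,0,0]],[22,[0,0,-0.04],[0,0,0]],[22,[0,0,0],[0,0,0]],[22,[0,0,0],[0,0,0]]]}}

```text
time_s: 9.53
ee_pos: [597.4, -272.3, 36.6]
ee_rot: [180.0, 0.1, 154.3]
force: [-0.7, 0.5, 4.2]
gripper_width: 27.1
gripper_force: 12.0
```

Call:
{"fn": "move_arm", "kwargs": {"motion": [[40,[0,0,0],[0,0,0]],[60,[0,0,0],[0,0,0]],[60,[0,0,0],[0,0,0]],[60,[0,0,0],[0,0,0]],[60,[0,0,0],[0,0,0]],[60,[0,0,0],[0,0,0]],[60,[0,0,0.2],[0,0,0]],[60,[0,0,0.5],[0,0,0]],[60,[0,0,0.7],[0,0,0]],[60,[0,0,0.8],[0,0,0]],[60,[0,0,0.8],[0,0,0]],[60,[0,0,0.8],[0,0,0]],[60,[0,0,0.8],[0,0,0]],[60,[0,0,0.8],[0,0,0]],[60,[0,0,0.6],[0,0,0]],[91,[0,0,0.4],[0,0,0]],[91,[0,0,0.2],[0,0,0]],[91,[0,0,0],[0,0,0]]]}}

```text
time_s: 11.03
ee_pos: [597.4, -272.4, 201.9]
ee_rot: [180.0, 0.1, 154.3]
force: [0.8, -0.5, -0.6]
gripper_width: 76.9
gripper_force: 0.0
```

```bash
python3 - <<'E'
from h import *
T=grab_frame('top');S=grab_frame('side');s=state();print(s['ee_pos'],s['time_s'])
CT=cam('top');CS=cam('side')
print('red',blobs(T,(0,120,60),(7,255,255))[0],blobs(S,(0,120,60),(7,255,255))[0])
a=T[168:228,195:245].repeat(8,0).repeat(8,1);b=S[260:335,245:325].repeat(5,0).repeat(5,1)
H=480;pad=np.zeros((H,800,3),np.uint8);pad[:480,:400]=a[:480];pad[:375,400:]=b
cv2.imwrite('pics/core.png',pad)
E
```

```text
[ 596.54888537 -271.97636668  199.85333749] 11.1333
red [([433.2, 191.7], [422, 182, 22, 22, 301]), ([303.9, 206.1], [292, 195, 25, 24, 427])] [([322.1, 167.5], [313, 158, 19, 19, 242]), ([323.2, 195.6], [317, 191, 14, 10, 96]), ([322.9, 212.7], [310, 200, 26, 23, 407])]
```

View pics/core.png

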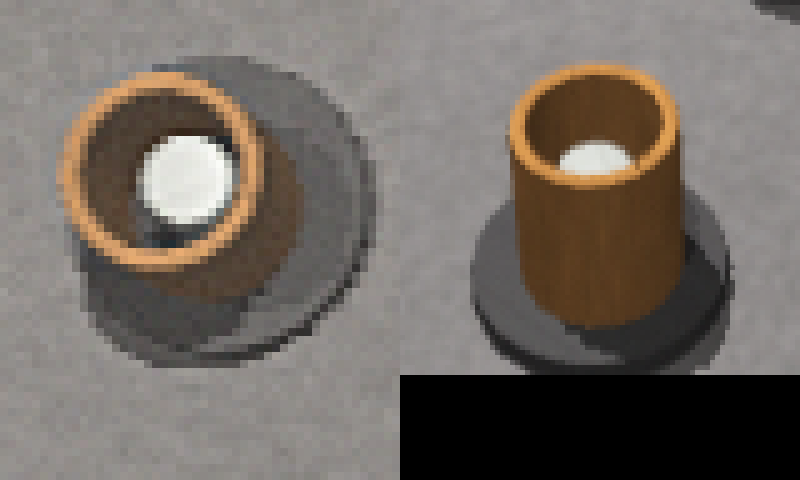

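The crop shows the core upright on its post, its rim centre at about (214.4,188.8) in the top view and (283.4,284.8) in the side view. The plug shows in the tray at about (433,192) top and (322,167) side.

```bash
python3 - <<'E'
from h import *
CT=cam('top');CS=cam('side')
print(tri(CT,(214.4,188.8),CS,(283.4,284.8)),tri(CT,(433.2,191.7),CS,(322.1,167.5)))
E
```

```text
(array([581.55075015, 242.27860431,  81.58684145]), [np.float64(0.5780478710514609), np.float64(0.5780478710510135)]) (array([ 596.67042988, -272.41322069,   26.53803928]), [np.float64(1.2135381117999353), np.float64(1.2135381118008908)])
```

Call:
{"fn": "move_arm", "kwargs": {"motion": [[91,[-0.03,0.5,0.1],[0,0,0]],[91,[-0.03,1,0.1],[0,0,0]],[91,[-0.03,1,0.1],[0,0,0]],[91,[-0.03,1,0.1],[0,0,0]],[91,[-0.03,1,0.1],[0,0,0]],[91,[-0.03,1,0],[0,0,0]],[91,[-0.03,1,0],[0,0,0]],[91,[-0.03,1,0],[0,0,0]],[91,[-0.03,1,0],[0,0,0]],[91,[-0.03,1,0],[0,0,0]],[91,[-0.03,1,0],[0,0,0]],[91,[-0.03,1,0],[0,0,0]],[91,[-0.03,1,0],[0,0,0]],[91,[-0.03,1,0],[0,0,0]],[91,[-0.03,1,0],[0,0,0]],[91,[-0.03,1,0],[0,0,0]],[91,[-0.03,1,0],[0,0,0]],[91,[-0.03,1,0],[0,0,0]],[91,[-0.03,1,0],[0,0,0]],[91,[-0.03,0.7,0],[0,0,0]]]}}

```text
time_s: 12.8
ee_pos: [580.5, 210.6, 212.2]
ee_rot: [-180.0, -0.1, 154.4]
force: [0.2, 0.2, 0.4]
gripper_width: 91.1
gripper_force: 0.0
```

Call:
{"fn": "move_arm", "kwargs": {"motion": [[91,[0,0.7,0],[0,0,0]],[91,[0,0.45,0],[0,0,0]],[91,[0,0.2,0],[0,0,0]],[91,[0,0,0],[0,0,0]],[91,[0,0,0],[0,0,0]],[91,[0,0,0],[0,0,0]],[91,[0,0,0],[0,0,0]]]}}

```text
time_s: 13.38
ee_pos: [582.1, 240.6, 213.3]
ee_rot: [-180.0, 0.0, 154.2]
force: [0.2, -0.2, -1.0]
gripper_width: 91.0
gripper_force: 0.0
```

Call:
{"fn": "move_arm", "kwargs": {"motion": [[91,[0,0.05,-0.4],[0,0,0]],[91,[0,0,-0.7],[0,0,0]],[91,[0,0,-0.7],[0,0,0]],[91,[0,0,-0.7],[0,0,0]],[91,[0,0,-0.7],[0,0,0]],[91,[0,0,-0.7],[0,0,0]],[91,[0,0,-0.6],[0,0,0]],[91,[0,0,-0.6],[0,0,0]],[91,[0,0,-0.6],[0,0,0]],[91,[0,0,-0.5],[0,0,0]],[91,[0,0,-0.35],[0,0,0]],[91,[0,0,-0.2],[0,0,0]],[91,[0,0,-0.1],[0,0,0]],[91,[0,0,0],[0,0,0]],[91,[0,0,0],[0,0,0]]]}}

```text
time_s: 14.63
ee_pos: [582.4, 242.9, 42.5]
ee_rot: [180.0, 0.0, 154.3]
force: [0.9, -0.7, 0.2]
gripper_width: 91.1
gripper_force: 0.0
```

Call:
{"fn": "move_arm", "kwargs": {"motion": [[70,[0,0,0],[0,0,0]],[62,[0,0,0],[0,0,0]],[52,[0,0,0],[0,0,0]],[52,[0,0,0],[0,0,0]],[52,[0,0,0],[0,0,0]],[52,[0,0,0],[0,0,0]],[52,[0,0,0],[0,0,0]],[52,[0,0,0],[0,0,0]],[52,[0,0,0],[0,0,0]],[52,[0,0,0],[0,0,0]]]}}

```text
time_s: 15.47
ee_pos: [582.1, 242.8, 42.1]
ee_rot: [180.0, 0.0, 154.3]
force: [-0.5, 0.4, 1.5]
gripper_width: 58.5
gripper_force: 12.0
```

Gripped at 58.5 mm. Next I lift it straight up to about z = 212.

Call:
{"fn": "move_arm", "kwargs": {"motion": [[52,[0,0,0.1],[0,0,0]],[52,[0,0,0.2],[0,0,0]],[52,[0,0,0.3],[0,0,0]],[52,[0,0,0.4],[0,0,0]],[52,[0,0,0.4],[0,0,0]],[52,[0,0,0.5],[0,0,0]],[52,[0,0,0.6],[0,0,0]],[52,[0,0,0.7],[0,0,0]],[52,[0,0,0.7],[0,0,0]],[52,[0,0,0.7],[0,0,0]],[52,[0,0,0.7],[0,0,0]],[52,[0,0,0.7],[0,0,0]],[52,[0,0,0.5],[0,0,0]],[52,[0,0,0.3],[0,0,0]],[52,[0,0,0.1],[0,0,0]],[52,[0,0,0],[0,0,0]],[52,[0,0,0],[0,0,0]]]}}

```text
time_s: 16.88
ee_pos: [581.6, 242.7, 213.9]
ee_rot: [-180.0, -0.0, 154.3]
force: [0.2, -0.5, -0.7]
gripper_width: 58.3
gripper_force: 12.0
```

```bash
python3 - <<'E'
from h import *
im=grab_frame('side');cv2.imwrite('pics/s3.png',im[80:380,180:480].repeat(2,0).repeat(2,1))
E
```

```text
(no output)
```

View pics/s3.png

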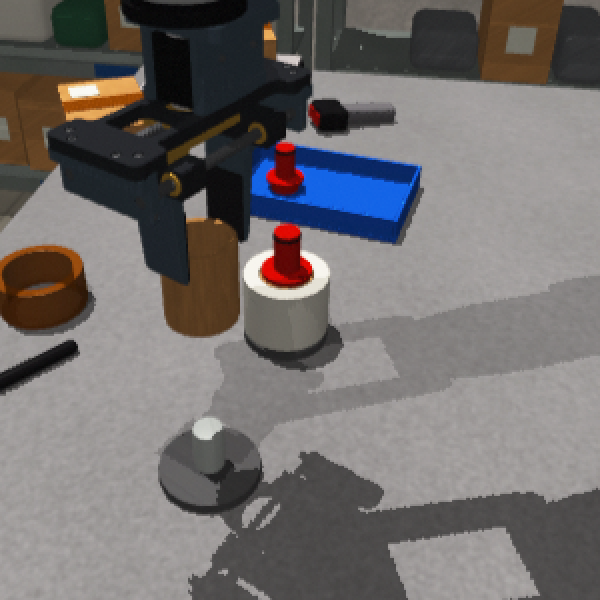

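The side view shows the core held upright at crop (200,275), its post bare, and the plug standing in the tray at (286,170). I carry the core to the tray's near end.

Call:
{"fn": "move_arm", "kwargs": {"motion": [[52,[-0.19,-0.5,0],[0,0,0]],[52,[-0.19,-1,0],[0,0,0]],[52,[-0.19,-1,0],[0,0,0]],[52,[-0.19,-1,0],[0,0,0]],[52,[-0.19,-1,0],[0,0,0]],[52,[-0.19,-1,0],[0,0,0]],[52,[-0.19,-1,0],[0,0,0]],[52,[-0.19,-1,0],[0,0,0]],[52,[-0.19,-1,0],[0,0,0]],[52,[-0.19,-1,0],[0,0,0]],[52,[-0.19,-1,0],[0,0,0]],[52,[-0.19,-1,0],[0,0,0]],[52,[-0.19,-1,0],[0,0,0]],[52,[-0.19,-1,0],[0,0,0]],[52,[-0.19,-1,0],[0,0,0]],[52,[-0.19,-1,0],[0,0,0]],[52,[-0.19,-1,0],[0,0,0]],[52,[-0.19,-1,0],[0,0,0]],[52,[-0.19,-1,0],[0,0,0]],[52,[-0.19,-0.7,0],[0,0,0]]]}}

```text
time_s: 18.6
ee_pos: [485.2, -239.4, 213.8]
ee_rot: [-179.9, -0.1, 154.2]
force: [0.4, 0.4, -1.0]
gripper_width: 58.4
gripper_force: 12.0
```

Call:
{"fn": "move_arm", "kwargs": {"motion": [[52,[0,-0.4,0],[0,0,0]],[52,[0,-0.15,0],[0,0,0]],[52,[0,0,0],[0,0,0]],[52,[0,0,0],[0,0,0]],[52,[0,0,0],[0,0,0]],[52,[0,0,0],[0,0,0]]]}}

```text
time_s: 19.1
ee_pos: [487.2, -249.9, 214.5]
ee_rot: [180.0, -0.0, 154.4]
force: [0.2, 0.4, -0.7]
gripper_width: 58.4
gripper_force: 12.0
```

Call:
{"fn": "move_arm", "kwargs": {"motion": [[52,[0,0,-0.4],[0,0,0]],[52,[0,0,-0.7],[0,0,0]],[52,[0,0,-0.7],[0,0,0]],[52,[0,0,-0.7],[0,0,0]],[52,[0,0,-0.7],[0,0,0]],[52,[0,0,-0.7],[0,0,0]],[52,[0,0,-0.7],[0,0,0]],[52,[0,0,-0.7],[0,0,0]],[52,[0,0,-0.7],[0,0,0]],[52,[0,0,-0.4],[0,0,0]],[52,[0,0,-0.3],[0,0,0]],[52,[0,0,-0.2],[0,0,0]],[52,[0,0,-0.1],[0,0,0]],[52,[0,0,-0.04],[0,0,0]],[52,[0,0,0],[0,0,0]],[52,[0,0,0],[0,0,0]]]}}

```text
time_s: 20.43
ee_pos: [487.5, -251.2, 39.1]
ee_rot: [180.0, 0.1, 154.3]
force: [-0.2, -0.1, -1.0]
gripper_width: 58.5
gripper_force: 12.0
```

Call:
{"fn": "move_arm", "kwargs": {"motion": [[52,[0,0,-0.04],[0,0,0]],[52,[0,0,-0.04],[0,0,0]],[52,[0,0,0],[0,0,0]],[52,[0,0,0],[0,0,0]]]}}

```text
time_s: 20.77
ee_pos: [487.0, -250.9, 36.6]
ee_rot: [180.0, 0.0, 154.3]
force: [-0.1, 0.5, -0.4]
gripper_width: 58.1
gripper_force: 12.0
```

Call:
{"fn": "move_arm", "kwargs": {"motion": [[52,[0,0,-0.04],[0,0,0]],[52,[0,0,-0.04],[0,0,0]],[52,[0,0,0],[0,0,0]],[52,[0,0,0],[0,0,0]]]}}

```text
time_s: 21.1
ee_pos: [487.2, -251.1, 35.1]
ee_rot: [-180.0, 0.0, 154.3]
force: [-1.1, 0.1, 4.9]
gripper_width: 58.4
gripper_force: 12.0
```

Contact with the tray floor. I open gently, retreat and check.

Call:
{"fn": "move_arm", "kwargs": {"motion": [[64,[0,0,0],[0,0,0]],[80,[0,0,0],[0,0,0]],[84,[0,0,0],[0,0,0]],[84,[0,0,0],[0,0,0]],[84,[0,0,0],[0,0,0]],[84,[0,0,0],[0,0,0]],[84,[0,0,0.2],[0,0,0]],[84,[0,0,0.4],[0,0,0]],[84,[0,0,0.6],[0,0,0]],[84,[0,0,0.8],[0,0,0]],[84,[0,0,0.8],[0,0,0]],[84,[0,0,0.8],[0,0,0]],[84,[0,0,0.8],[0,0,0]],[84,[0,0,0.8],[0,0,0]],[84,[0,0,0.8],[0,0,0]],[84,[0,0,0.6],[0,0,0]],[84,[0,0,0.4],[0,0,0]],[84,[0,0,0.2],[0,0,0]],[84,[0,0,0],[0,0,0]],[84,[0,0,0],[0,0,0]]]}}

```text
time_s: 22.77
ee_pos: [486.6, -250.7, 214.1]
ee_rot: [180.0, -0.0, 154.3]
force: [0.6, 0.2, 0.2]
gripper_width: 84.2
gripper_force: 0.0
```

```bash
python3 - <<'E'
from h import *
im=grab_frame('side');cv2.imwrite('pics/s4.png',im[100:350,220:480].repeat(2,0).repeat(2,1));s=state();print(s['ee_pos'],s['gripper_width'],s['time_s'])
E
```

```text
[ 486.43396177 -250.64184951  213.56452642] 83.88006153997613 22.8167
```

View pics/s4.png

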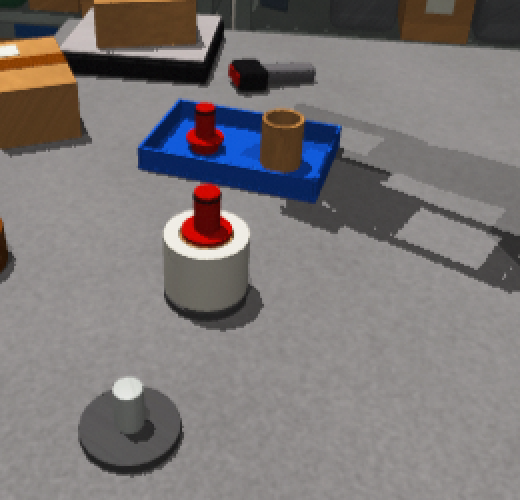

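The side view shows the plug at crop (205,130) and the core at (282,140), both upright in the tray. The full roll is undisturbed and the gripper is clear.

```bash
python3 -c "
from workcell import *
print(job_done())"
```

```text
the job is handed in; nothing more can be done
None
```

The job is handed in at about 23 s: the last picture shows the red plug and the bare core both standing upright in the blue tray, plug moved first, with the full roll and its plug untouched (`job_done()` returned no verdict).

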